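Clamp a resin specimen in the ratchet clamp

TASK

Set the amber specimen block flat in the bed of the white ratchet clamp, its length along the clamp, next to the fixed anvil and let go; then pump the red handle in full strokes until the sprung jaw presses the block firmly onto the anvil (the jaw's spring gap roughly half closed), never squeezing the spring solid. Finish with the handle swung back to its rest stop and let go, and leave the black block, the capped jar and the blue slide box where they are.

Things in the scene. Friction and masses are not known exactly. Their poses are not given: they have to be found in the camera images.
- specimen_mid (a point): centre of the amber resin specimen block (loose, about 0.12 kg, 32 mm along its x, 50 mm along its y, 40 mm tall along z, small bright metal inlay on top). It starts upright on the bench (bench top z = 0); this point is 20 mm above its underside.
- specimen: the same amber block; origin at the centre of its underside, same axes. In the clamp its 50 mm length lies along the clamp's y, its own y either way round. Set it down with its centre 0 to 6 mm short of the bed point (y = -6 to 0 mm there): that clears both jaws, and the moving jaw then pushes it home onto the anvil.
- bed (a point): point on the clamp's bed (20 mm above the bench): the centre of the block's underside lies here once it is flush on the anvil. y points along the clamp to the anvil, z up. Guide strips 4 mm high leave 38 mm clear (x = -19 to 19 mm). Anvil face at y = +25 mm; the moving jaw's face (44 mm wide, 38 high) starts anywhere from y = -64 to -31 mm: not measured, look or feel.
- clamp: fixed ratchet clamp; white base 120 (x) by 300 mm (y), 16 thick, origin at the centre of its underside, y towards the anvil; 62 mm tall without lever and handle. The steel jaw stands 22 mm ahead of the blue carriage on green spring pins (about 5 N per mm); this gap closes as the clamp tightens: right with 6 to 17 mm closed (30 to 88 N), too tight above 19 mm.
- anvil: the fixed white end jaw with a steel face, 60 mm wide, its top 62 mm above the bench; origin on the face's plane, at its foot, in the middle; axes as the clamp's.
- pivot (a point): a point on the lever's upright turning axis, at the height of the middle of the handle grip (92 mm above the bench). Axes as the clamp's. Held still near the end of a power stroke the handle pushes back with 0 to 2 N while the jaw runs free, 3 to 7 N just after it begins to press (still too loose), 9 to 16 N when rightly tight, 18 N and more when the spring is nearly solid.
- handle (a point): middle of the red upright handle grip (round, 24 mm in diameter, 46 mm tall from 70 to 116 mm above the bench) at the lever's end, 100 mm from the pivot axis. It can be pinched from above. Its x axis points outward along the lever.
- lever (a joint): lever angle in rad, 0 at the rest stop (handle on the anvil's side) to 0.64 at the far stop, growing counter-clockwise from above; at 0.32 it points along the clamp's -x. It stays where it is left. A stroke to 0.58 or more turns the ratchet one tooth (6 mm of jaw travel); swing back below 0.08 to take the next. The jaw slips back 1 to 2 mm at most. Up to 9 strokes.
- black_block_mid (a point): centre of a black block of the same size and shape with a copper inlay: not to be used or disturbed.
- jar: clear jar with white cap, 60 mm across, 70 mm tall; origin at the centre of its underside. Bystander.
- slide_box: blue slide box, 90 by 170 by 35 mm; origin at the centre of its underside. Bystander.
Mind the look-alikes: they are no part of the job. Of the things that look like the specimen, the middle-sized one is meant.

How it is judged:
By the outcome, as a careful person would: the job done as asked, in the order asked, and still so for the second after the job is handed in, with the robot touching nothing.
It also fails if it takes over 72 s, if anything falls off the work surface, if the arm or the gripper's body presses on something with over 40 N, if the wrist force passes 120 N, or if a joint passes its speed limit or range.

ROBOT

A 6-joint arm with a two-finger parallel gripper is mounted at the origin on the work surface. World frame = base frame: x ahead of the robot, y to its left, z up, the work surface at z = 0. Lengths are in m, angles in degrees, forces in N, time in s.
With the tool pointing down it reaches from about 0.3 to 0.75 m from the base axis. Payload 8.5 kg.
Tool frame: the origin (TCP) lies on the centre line of the jaws, within the pads' length; the fingertips stand 14 mm ahead of it and the grasp point (between the pads) lies 5 mm behind it; z points along the fingers, x is the direction in which the jaws open and shut, and the axes are right-handed (so a half turn about z gives the same grasp; the last joint's range is limited). The gripper opens to 85 mm and grips with 20 to 120 N. Pads are 22 mm wide; open, the fingers measure 114 mm over their backs; the gripper's body (76 mm by 85 mm) begins 54 mm behind the grasp point. The pads swing forward as they close: fully open they stand 13 mm farther back than shut.
Start: joints at [62.607, 21.807, 74.336, -0, 83.858, -12.336], TCP at [0.143, 0.531, 0.245] pointing down, gripper open.
Joint ranges: [-178.18, 178.18], [-50.72, 133.34], [12.68, 142.11], [-81.47, 261.47], [9.98, 163.14], [-165.26, 165.26]. Speed limits (degrees/s): [136.94, 136.94, 180, 180, 180, 180].

INTERFACE

Orientations are given as a 3x3 rotation matrix whose columns are the frame's x, y, z axes.
In Python, from rig import * gives the robot as it stands.
- The arm moves only by the shell command python3 -m crank 'ROWS' [FORCE]. ROWS is JSON, one flat list of numbers, 7 for each row, row after row: the turn, a rotation vector about the world's x, y, z in rad, then the shift along the world's x, y, z in m, then the opening in per cent of the stroke, from 0 (shut) to 100 (fully open). A call has 1 to 20 rows; each row shifts and turns the commanded pose from where the row before left it; what a row does not reach is not made up. A row lasts 1/10 s, in which the tool goes at most 50 mm and 8.59 degrees, less where a joint would pass 70% of its speed; a pose out of reach is approached as far as the arm can. A call is refused whole if a number of a shift passes 0.05 or a number of a turn 0.15, either way. A call with a gripper value outside its range is refused whole. The fingers move at their own pace and stop on an object; FORCE is the grip in N (left out, the last holds). Time passes only in rows, so rows that do not move let the fingers close. It gives the time, the measured TCP pose, the force and the opening at its end, in the units of the state.
- observe(): the state, without advancing time (a new reading comes with each control period).
- get_image(name): name is "scene" or "top"; returns a dict with "frame" (480x640x3 uint8, red, green, blue), "fov_y" (degrees; the focal length in pixels is half the picture's height over the tangent of half this angle, whatever the lens; pixels are square), "cx", "cy" (the principal point, pixels), "k1" (the pictures are not rectified: a ray, as slopes to the right and down, at radius r is drawn at 1 + k1 r^2 times it, then the intrinsics apply), "world_to_cam" (4x4, takes a point from world to camera coordinates). Camera axes: x right, y up, looking along -z (the intrinsics and any distortion apply to the point x, -y, -z); pixel columns grow to the right and rows downward; lengths in m; the calibration is good to about 2 mm. A picture is of the moment at which its call begins. There is no depth.
- close_job(): hands the job in, once; it reports no verdict.
The state is a dict: "time_s": time; "q": joint angles; "qvel": joint speeds; "joint_efforts": joint torques, N m; "position": TCP position; "tool_rot": TCP orientation; "ft_force": force on the tool from outside, world axes, zero at the start; "wrist_torque": the same for the moment, N m; "grip_width": finger opening in m.
Only numpy, scipy, OpenCV 4.12 (cv2) and the standard library are available. Lean on these libraries where they do the work, as an engineer would, in place of code of your own. Each camera call takes 0.05 s, during which the arm holds its last target. There are 200 camera calls.

## Working session

There is one attempt and no reset: what is moved stays moved. The work goes in short steps, Python scripts to look and compute and a shell command to move; the robot and the scene stay as the last step left them, time stands still between calls to the robot, and variables do not carry over. Pictures are saved under pics/ and viewed, about 8 in all and at most 12, crops included, and the job is handed in when it is done.

```bash
ls; mkdir -p pics
cat > h.py <<'E'
from rig import *
import numpy as np, cv2
def cam(name):
    d=get_image(name); return d
def ray(d,u,v):
    f=240/np.tan(np.radians(d["fov_y"])/2)
    s=np.array([(u-d["cx"])/f,(v-d["cy"])/f]); x=s.copy()
    for _ in range(30): x=s/(1+d["k1"]*(x@x))
    T=np.array(d["world_to_cam"]); R=T[:3,:3]; 
    return -R.T@T[:3,3], R.T@np.array([x[0],-x[1],-1.])
def onz(d,u,v,z):
    o,r=ray(d,u,v); return o+r*(z-o[2])/r[2]
def proj(d,p):
    f=240/np.tan(np.radians(d["fov_y"])/2)
    T=np.array(d["world_to_cam"]); c=T[:3,:3]@np.array(p)+T[:3,3]
    s=np.array([c[0],-c[1]])/-c[2]; s=s*(1+d["k1"]*(s@s)); return s*f+[d["cx"],d["cy"]]
def save(d,fn,crop=None,k=1):
    im=d["frame"][:,:,::-1]
    if crop: x0,y0,x1,y1=crop; im=im[y0:y1,x0:x1]
    cv2.imwrite("pics/"+fn,cv2.resize(im,None,fx=k,fy=k,interpolation=cv2.INTER_CUBIC))
E
python3 - <<'E'
from h import *
import pickle
D={n:cam(n) for n in("scene","top")}
pickle.dump(D,open("d0.pkl","wb"))
for n in D:
    save(D[n],n+"0.png"); print(n,{k:v for k,v in D[n].items() if k not in("frame",)}); print(ray(D[n],320,240))
print(observe())
E
```

```text
pics
scene {'fov_y': 47.68759857551369, 'cx': 313.07351416226294, 'cy': 236.90369719145843, 'k1': -0.0017287517255396077, 'world_to_cam': array([[ 0.4785553 ,  0.87805232,  0.00299096, -0.23014149],
       [-0.50765995,  0.27390187,  0.81685931,  0.18845449],
       [ 0.71642599, -0.39243074,  0.57682919, -1.66846708],
       [ 0.        ,  0.        ,  0.        ,  1.        ]])}
(array([ 1.40113941, -0.50429954,  0.80916805]), array([-0.70742723,  0.4020688 , -0.58144871]))
top {'fov_y': 54.91491104035125, 'cx': 310.4906606414823, 'cy': 236.9323519548592, 'k1': -0.11474800230277495, 'world_to_cam': array([[-0.01826269, -0.99970075,  0.01627551, -0.0181077 ],
       [ 0.98540167, -0.01524094,  0.16956197, -0.51047581],
       [-0.16926317,  0.01913457,  0.98538513, -1.12883815],
       [ 0.        ,  0.        ,  0.        ,  1.        ]])}
(array([ 0.3116223 , -0.00428257,  1.19919231]), array([ 0.16234199, -0.03961694, -0.98617627]))
{'time_s': 0.1, 'q': array([ 6.26068847e+01,  2.18378834e+01,  7.43772186e+01, -4.01711619e-04,
        8.38554241e+01, -1.23363391e+01]), 'qvel': array([-0.07145796, -0.11933368,  0.03130686, -0.0093804 , -0.04085342,
       -0.10104676]), 'joint_efforts': array([ 4.43201905e-03, -4.49222231e+01, -2.31657797e+01, -1.27286880e-04,
        3.63246712e-03,  7.41562246e-06]), 'position': array([0.14278298, 0.53091673, 0.24478522]), 'tool_rot': array([[ 2.59775019e-01,  9.65669004e-01, -5.60145419e-04],
       [ 9.65668416e-01, -2.59775496e-01, -1.09609903e-03],
       [-1.20398092e-03, -2.56175593e-04, -9.99999242e-01]]), 'ft_force': array([0.82002574, 0.52190353, 0.04150186]), 'wrist_torque': array([ 0.03033803, -0.00117578,  0.04954407]), 'grip_width': 0.08576394869023125}
```

View pics/top0.png

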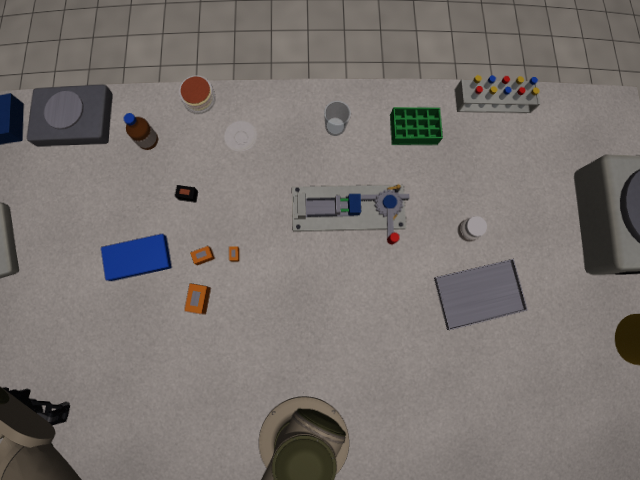

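View pics/scene0.png

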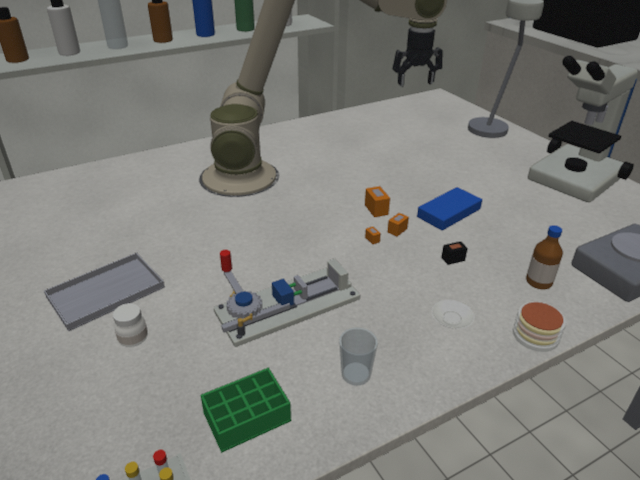

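Amber candidates in the top view: (202,255) middle, (234,254) small and (197,298) large; the black look-alike is at (186,193). I choose (202,255). The clamp has its anvil at (300,205), jaw at about (341,205), pivot at (389,203) and handle at (394,238). Next I measure these and check one crop.

```bash
cat >> h.py <<'E'
def blobs(d,lo,hi,amin=20,roi=None):
    hsv=cv2.cvtColor(d["frame"],cv2.COLOR_RGB2HSV); m=cv2.inRange(hsv,np.array(lo),np.array(hi))
    if roi: k=np.zeros_like(m); x0,y0,x1,y1=roi; k[y0:y1,x0:x1]=255; m&=k
    m=cv2.morphologyEx(m,cv2.MORPH_CLOSE,np.ones((5,5)))
    cs,_=cv2.findContours(m,cv2.RETR_EXTERNAL,cv2.CHAIN_APPROX_NONE)
    return [c[:,0,:].astype(float) for c in cs if cv2.contourArea(c)>=amin]
def rect(d,c,z):
    P=np.array([onz(d,u,v,z)[:2] for u,v in c],np.float32)*1000
    return cv2.minAreaRect(P)
E
python3 - <<'E'
from h import *
import pickle
D=pickle.load(open("d0.pkl","rb")); t=D["top"]; s=D["scene"]
print("amber top")
for c in blobs(t,(5,150,80),(20,255,255),roi=(150,180,280,330)): print(c.mean(0),rect(t,c,0.04), c.min(0),c.max(0))
print("red"); 
for d in(t,s):
  for c in blobs(d,(0,150,80),(4,255,255),roi=(200,150,420,300)): print(c.mean(0),c.min(0),c.max(0),rect(d,c,.116))
# clamp corners base: light plate corners
print("white plate corners z=.016")
for p in [(292,186),(406,184),(408,230),(292,231)]: print(onz(t,*p,.016))
print("anvil/pivot/handle", onz(t,300,205,.062),onz(t,389,203,.06),onz(t,394,238,.116))
save(t,"crop_clamp.png",(280,170,420,250),5.7); save(t,"crop_blk.png",(160,170,260,320),4)
E
```

```text
amber top
[195.41666667 298.03571429] ((360.1302490234375, 264.4772644042969), (44.48988342285156, 69.3206787109375), 79.32649230957031) [185. 284.] [206. 313.]
[233.26829268 253.34146341] ((471.2515869140625, 169.03074645996094), (33.67128372192383, 22.93421173095703), 0.4089311361312866) [229. 247.] [238. 260.]
[200.87272727 254.78181818] ((469.3636474609375, 251.68275451660156), (31.815166473388672, 48.94629669189453), 19.57362174987793) [191. 246.] [211. 263.]
[184.24 191.28] ((636.5853271484375, 299.9324645996094), (24.6038875579834, 12.474265098571777), 80.62355041503906) [180. 189.] [189. 194.]
red
[394.04166667 237.        ] [390. 233.] [398. 241.] ((494.4429931640625, -225.47116088867188), (19.622615814208984, 19.455978393554688), 89.08399963378906)
[225.33333333 260.29411765] [220. 250.] [230. 271.] ((527.23876953125, -233.978515625), (19.197221755981445, 73.52708435058594), 72.79690551757812)
white plate corners z=.016
[0.65268308 0.01928528 0.016     ]
[ 0.65477797 -0.2857714   0.016     ]
[ 0.52939034 -0.28398546  0.016     ]
[0.53128233 0.02061118 0.016     ]
anvil/pivot/handle [ 0.58931325 -0.00132709  0.062     ] [ 0.59208013 -0.2284159   0.06      ] [ 0.49199792 -0.22529867  0.116     ]
```

View pics/crop_clamp.png

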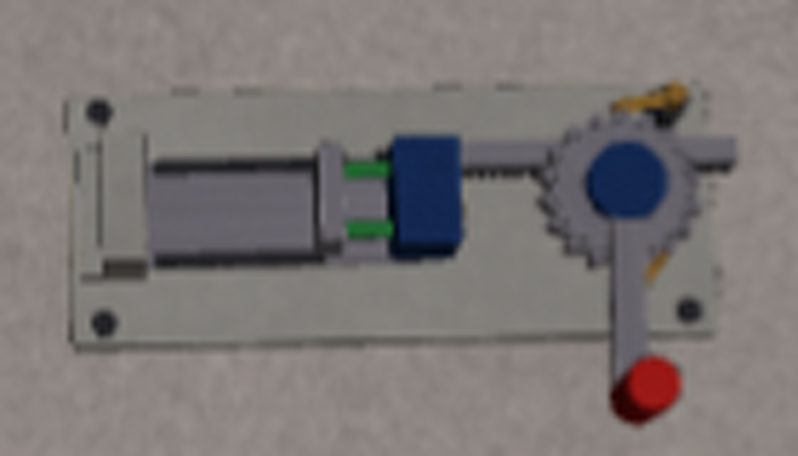

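View pics/crop_blk.png

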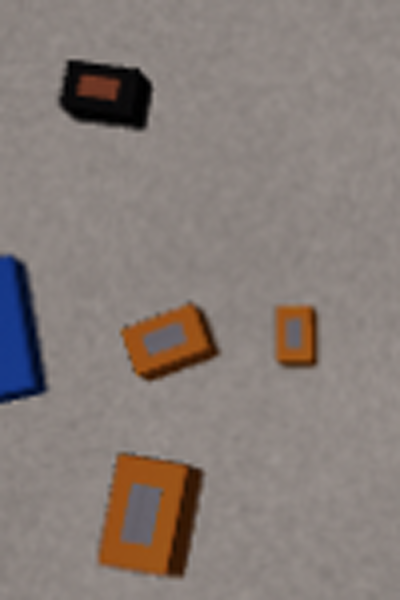

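Top view crops confirm the middle amber block: it measures 32×49 mm with a grey inlay, against about 34×23 and 44×69 mm for the others. The clamp crop shows the anvil face at about px 306, the jaw face at about px 336 and the lever midway, not at rest. Now refining by lines and two-view rays.

```bash
cat >> h.py <<'E'
def tri(d1,p1,d2,p2):
    o1,r1=ray(d1,*p1);o2,r2=ray(d2,*p2); r1/=np.linalg.norm(r1); r2/=np.linalg.norm(r2)
    A=np.stack([r1,-r2],1); k=np.linalg.lstsq(A,o2-o1,rcond=None)[0]
    a=o1+k[0]*r1;b=o2+k[1]*r2; return (a+b)/2, np.linalg.norm(a-b)
E
python3 - <<'E'
from h import *
import pickle
D=pickle.load(open("d0.pkl","rb")); t=D["top"]; s=D["scene"]
def grey(d,roi):
    B=blobs(d,(5,150,80),(20,255,255),roi=roi); c=max(B,key=len).astype(np.int32)
    m=np.zeros((480,640),np.uint8); cv2.fillPoly(m,[c],255)
    sat=cv2.cvtColor(d["frame"],cv2.COLOR_RGB2HSV)[...,1]; g=(m>0)&(sat<120); v,u=np.nonzero(g); return (u.mean(),v.mean()),len(u)
a=grey(t,(185,240,220,270)); b=grey(s,(385,208,412,240)); print("inlay",a,b,tri(t,a[0],s,b[0]),onz(t,*a[0],.04))
def cen(d,lo,hi,roi): c=max(blobs(d,lo,hi,roi=roi),key=len); return c.mean(0),c.min(0),c.max(0)
a=cen(t,(0,150,80),(4,255,255),(380,225,405,250)); b=cen(s,(0,150,80),(4,255,255),(215,245,235,275)); print("red",a,b)
print(tri(t,(394.5,236.8),s,(225.3,252)))
a=cen(t,(105,120,40),(125,255,255),(378,190,402,215)); b=cen(s,(105,120,40),(125,255,255),(230,288,258,307)); print("cap",a,b,tri(t,a[0],s,b[0]))
g=cv2.GaussianBlur(cv2.cvtColor(t["frame"],cv2.COLOR_RGB2GRAY),(0,0),.6).astype(float)
def sub(p): # parabola min
    i=int(np.argmin(p)); 
    return i+ (0.5*(p[i-1]-p[i+1])/(p[i-1]-2*p[i]+p[i+1]) if 0<i<len(p)-1 else 0)
U=np.arange(309,333)
for nm,r0,r1 in(("strip+x",195,204),("strip-x",211,220)):
    P=np.array([onz(t,u,r0+sub(g[r0:r1,u]),.024)[:2] for u in U]); f=np.polyfit(P[:,1],P[:,0],1); print(nm,P[:,0].mean(),np.polyval(f,-.035),"slope",f[0],P[:,0].std())
for nm,r0,r1,sg in(("base+x",179,190,-1),("base-x",225,237,1)):
    U2=np.r_[298:375]; P=[]
    for u in U2:
        dg=sg*np.diff(g[r0:r1,u]); P.append(onz(t,u,r0+sub(dg)+.5,.016)[:2])
    P=np.array(P);f=np.polyfit(P[:,1],P[:,0],1);k=abs(np.polyval(f,P[:,1])-P[:,0])<.003;f=np.polyfit(P[k,1],P[k,0],1); print(nm,k.sum(),np.polyval(f,-.035),f[0])
print("row profile v=206",g[204:210,290:362].mean(0).round().astype(int))
for u in(292.5,298,306,336,338,342):print(u,[onz(t,u,207,z)[1].round(4) for z in(.016,.02,.058,.062)])
E
```

```text
inlay ((np.float64(200.69642857142858), np.float64(254.25)), 56) ((np.float64(398.0833333333333), np.float64(217.61111111111111)), 36) (array([0.47151696, 0.25445876, 0.03791423]), np.float64(0.002987401964952041)) [0.47046426 0.25265691 0.04      ]
red (array([394.04166667, 237.        ]), array([390., 233.]), array([398., 241.])) (array([225.33333333, 260.29411765]), array([220., 250.]), array([230., 271.]))
(array([ 0.49614775, -0.22486218,  0.1136994 ]), np.float64(0.004805887668163022))
cap (array([389.47222222, 201.33333333]), array([383., 195.]), array([396., 207.])) (array([243.27906977, 298.44186047]), array([235., 292.]), array([251., 305.])) (array([ 0.5965367 , -0.22820123,  0.06172767]), np.float64(0.002812265861189291))
strip+x 0.614487097851616 0.6143411850104793 slope -0.0072187108418804834 0.0001570968909342877
strip-x 0.5710387016720596 0.5708726145834861 slope -0.008629803611697316 0.00017992608939576966
base+x 13 0.6588713475282787 -0.015792422620293366
base-x 75 0.5351374461042526 -0.007994357075738428
row profile v=206 [134 132 124 129 128 125 118  99 116 123 123 122 122 122 120 108 101 100
 100 100 100 100 100 100 100 100 100 100 100 101 101 101 101 101 101 101
 101 101 101 101 101 101 102 101  91  60  96 102 101 101 102  97  95  96
  95  96  95  82  36  24  35  38  37  37  37  38  37  37  38  40  56  98]
292.5 [np.float64(0.0186), np.float64(0.0185), np.float64(0.0178), np.float64(0.0177)]
298 [np.float64(0.0041), np.float64(0.0041), np.float64(0.0038), np.float64(0.0038)]
306 [np.float64(-0.0169), np.float64(-0.0169), np.float64(-0.0165), np.float64(-0.0164)]
336 [np.float64(-0.0959), np.float64(-0.0956), np.float64(-0.0927), np.float64(-0.0923)]
338 [np.float64(-0.1012), np.float64(-0.1009), np.float64(-0.0977), np.float64(-0.0974)]
342 [np.float64(-0.1117), np.float64(-0.1114), np.float64(-0.1079), np.float64(-0.1076)]
```

```bash
python3 -m crank '[0,0,-0.08,0.027,-0.023,0,65, 0,0,-0.08,0.027,-0.023,0,65, 0,0,-0.08,0.027,-0.023,0,65, 0,0,-0.08,0.027,-0.023,0,65, 0,0,-0.08,0.027,-0.023,0,65, 0,0,-0.08,0.027,-0.023,0,65, 0,0,-0.08,0.027,-0.023,-0.02,65, 0,0,-0.08,0.027,-0.023,-0.02,65, 0,0,-0.08,0.027,-0.023,-0.02,65, 0,0,-0.08,0.027,-0.023,-0.02,65, 0,0,-0.08,0.027,-0.023,-0.02,65, 0,0,-0.08,0.027,-0.023,-0.02,65, 0,0,0,0,0,0,65, 0,0,0,0,0,0,65]'
python3 - <<'E'
from h import *
o=observe(); print(o["position"],np.degrees(np.arctan2(o["tool_rot"][1,0],o["tool_rot"][0,0])),o["tool_rot"][:,2],o["ft_force"],o["time_s"])
E
```

```text
time_s: 1.5
position: [0.4668, 0.2548, 0.1248]
tool_rot: [[0.94, 0.341, -0.002], [0.341, -0.94, -0.0], [-0.002, -0.0, -1.0]]
ft_force: [0.1, 0.6, -0.2]
grip_width: 0.0552
[0.46675565 0.25475588 0.12479787] 19.908809406038955 [-1.69256488e-03 -2.66500879e-04 -9.99998532e-01] [ 0.11935581  0.57929714 -0.24664983] 1.5
```

Run:
```python
from h import *
import pickle
D=pickle.load(open("d0.pkl","rb")); s=D["scene"]
save(s,"scene_clamp.png",(205,240,370,345),4.8)
```

```text
(no output)
```

View pics/scene_clamp.png

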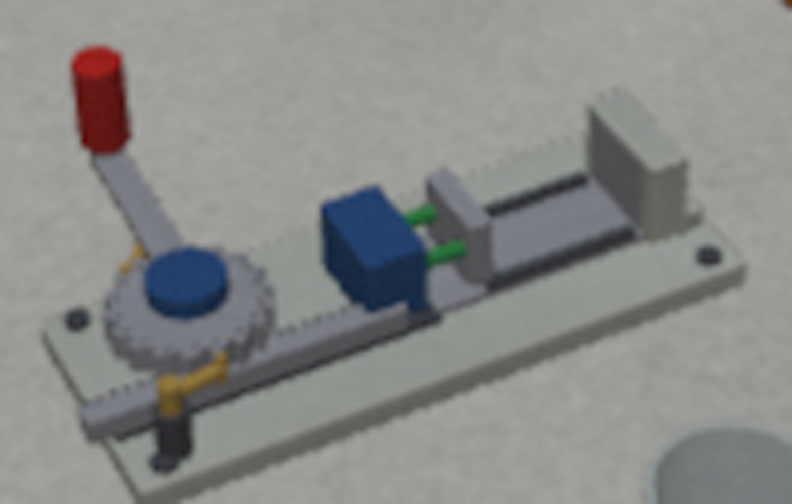

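The scene crop shows the jaw open, free space in front of the anvil, and the anvil's steel face flush with its white body. Descend and grip.

```bash
python3 -m crank '[0,0,0,0.003,-0.002,-0.025,65, 0,0,0,0,0,-0.025,65, 0,0,0,0,0,-0.025,65, 0,0,0,0,0,-0.015,65, 0,0,0,0,0,-0.009,65, 0,0,0,0,0,0,65, 0,0,0,0,0,0,30, 0,0,0,0,0,0,20, 0,0,0,0,0,0,20, 0,0,0,0,0,0,20, 0,0,0,0,0,0,20]' 45
```

```text
time_s: 2.6
position: [0.4705, 0.2535, 0.0276]
tool_rot: [[0.94, 0.341, 0.002], [0.341, -0.94, 0.001], [0.003, -0.0, -1.0]]
ft_force: [-0.3, 0.8, 6.3]
grip_width: 0.0315
```

```bash
python3 -m crank '[0,0,0,0,0,0.02,20, 0,0,0,0,0,0.04,20, 0,0,0,0,0,0.04,20, 0,0,-0.034,0.012,-0.03,0,20, 0,0,-0.034,0.012,-0.03,0,20, 0,0,-0.034,0.012,-0.03,0,20, 0,0,-0.034,0.012,-0.03,0,20, 0,0,-0.034,0.012,-0.03,0,20, 0,0,-0.034,0.012,-0.03,0,20, 0,0,-0.034,0.012,-0.03,0,20, 0,0,-0.034,0.012,-0.03,0,20, 0,0,-0.034,0.012,-0.03,0,20, 0,0,-0.034,0.014,-0.03,0,20, 0,0,0,0,0,0,20, 0,0,0,0,0,0,20]'
python3 - <<'E'
from h import *
d=cam("top"); s=cam("scene")
o=observe(); print(o["position"],np.degrees(np.arctan2(o["tool_rot"][1,0],o["tool_rot"][0,0])),o["ft_force"],o["grip_width"])
im=np.hstack([cv2.resize(x[:,:,::-1],None,fx=3,fy=3) for x in(d["frame"][150:290,270:400],s["frame"][180:320,250:380])]); cv2.imwrite("pics/hover.png",im)
E
```

```text
time_s: 4.1
position: [0.5916, -0.0471, 0.1263]
tool_rot: [[1.0, 0.007, -0.001], [0.007, -1.0, 0.0], [-0.001, -0.0, -1.0]]
ft_force: [-0.5, 0.8, -0.6]
grip_width: 0.0311
[ 0.59135073 -0.04595117  0.1264202 ] 0.521755247187831 [-0.43037424 -0.91560028 -1.18366043] 0.03111262061390946
```

View pics/hover.png

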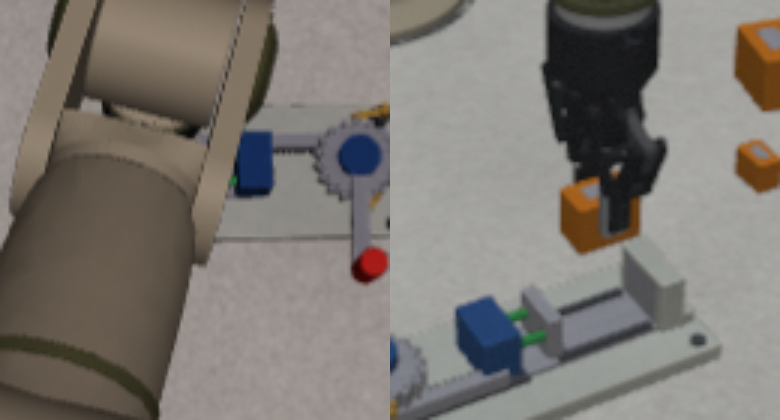

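The block hangs level and aligned over the bed between jaw and anvil. Lower it to just above the strips, then feel for the anvil.

```bash
python3 -m crank '[0,0,0,0.0015,-0.001,-0.02,20, 0,0,0,0,0,-0.02,20, 0,0,0,0,0,-0.02,20, 0,0,0,0,0,-0.01,20, 0,0,0,0,0,-0.0035,20, 0,0,0,0,0,0,20, 0,0,0,0,0,0,20, 0,0,0,0,0,0,20]'; python3 -m crank '[0,0,0,0,0.002,0,20, 0,0,0,0,0.002,0,20, 0,0,0,0,0,0,20, 0,0,0,0,0,0,20]'
```

```text
time_s: 5.0
position: [0.5937, -0.0479, 0.0537]
tool_rot: [[1.0, 0.008, 0.002], [0.008, -1.0, -0.0], [0.002, 0.0, -1.0]]
ft_force: [0.1, 0.6, -1.5]
grip_width: 0.0312
time_s: 5.4
position: [0.5934, -0.0438, 0.0529]
tool_rot: [[1.0, 0.008, 0.0], [0.008, -1.0, -0.0], [0.0, 0.0, -1.0]]
ft_force: [-0.5, 1.5, -1.6]
grip_width: 0.0314
```

```bash
python3 -m crank '[0,0,0,0,0.002,0,20, 0,0,0,0,0,0,20, 0,0,0,0,0,0,20]';python3 -m crank '[0,0,0,0,0.001,0,20, 0,0,0,0,0.0,0,20, 0,0,0,0,0,0,20]';python3 -m crank '[0,0,0,0,0.001,0,20, 0,0,0,0,0,0,20, 0,0,0,0,0,0,20]'
```

```text
time_s: 5.7
position: [0.5934, -0.0419, 0.0528]
tool_rot: [[1.0, 0.008, -0.0], [0.008, -1.0, -0.0], [-0.0, 0.0, -1.0]]
ft_force: [0.0, 0.6, -0.8]
grip_width: 0.0312
time_s: 6.0
position: [0.5934, -0.0409, 0.0528]
tool_rot: [[1.0, 0.008, -0.0], [0.008, -1.0, 0.0], [-0.0, -0.0, -1.0]]
ft_force: [-0.3, 0.2, -0.9]
grip_width: 0.0313
time_s: 6.3
position: [0.5934, -0.0399, 0.0528]
tool_rot: [[1.0, 0.008, -0.0], [0.008, -1.0, -0.0], [-0.0, 0.0, -1.0]]
ft_force: [0.6, 1.0, -0.5]
grip_width: 0.0313
```

```bash
for i in 1 2 3; do python3 -m crank '[0,0,0,0,0.001,0,20, 0,0,0,0,0,0,20, 0,0,0,0,0,0,20]' | egrep 'pos|ft'; done
```

```text
position: [0.5934, -0.0389, 0.0528]
ft_force: [0.1, 0.3, -1.1]
position: [0.5934, -0.038, 0.0528]
ft_force: [-0.3, -1.4, -1.5]
position: [0.5934, -0.038, 0.0529]
ft_force: [0.1, -7.8, -1.8]
```

Anvil felt at TCP y = -0.038, which agrees with vision (-0.039). Back off 3 mm and lower.

```bash
python3 -m crank '[0,0,0,-0.0005,-0.002,0,20, 0,0,0,0,-0.002,0,20, 0,0,0,0,0,-0.002,20, 0,0,0,0,0,-0.0015,20, 0,0,0,0,0,0,20, 0,0,0,0,0,0,20]' | egrep 'pos|ft';  python3 -m crank '[0,0,0,0,0,-0.001,20, 0,0,0,0,0,0,20, 0,0,0,0,0,0,20]'|egrep 'pos|ft'
```

```text
position: [0.5928, -0.0408, 0.0492]
ft_force: [0.5, 1.3, -1.4]
position: [0.5929, -0.0409, 0.0483]
ft_force: [0.4, 0.0, -1.7]
```

```bash
for i in 1 2; do python3 -m crank '[0,0,0,0,0,-0.0007,20, 0,0,0,0,0,0,20, 0,0,0,0,0,0,20]'|egrep 'pos|ft'; done
```

```text
position: [0.5929, -0.0409, 0.0476]
ft_force: [1.0, -0.5, -1.1]
position: [0.5929, -0.0409, 0.0476]
ft_force: [-2.3, -0.3, 4.6]
```

```bash
python3 -m crank '[0,0,0,0,0,0,40, 0,0,0,0,0,0,60, 0,0,0,0,0,0,70, 0,0,0,0,0,0,70, 0,0,0,0,0,0.02,70, 0,0,0,0,0,0.035,70, 0,0,0,0,0,0.04,70, 0,0,0,0,0,0.035,70]'; python3 -m crank '[0,0,-0.113,-0.007,-0.0132,0,70, 0,0,-0.113,-0.007,-0.0132,0,70, 0,0,-0.113,-0.007,-0.0132,0,70, 0,0,-0.113,-0.007,-0.0132,0,70, 0,0,-0.113,-0.007,-0.0132,0,70, 0,0,-0.113,-0.007,-0.0132,0,70, 0,0,-0.113,-0.007,-0.0132,0,70, 0,0,-0.113,-0.007,-0.0132,0,70, 0,0,-0.113,-0.007,-0.0132,0,70, 0,0,-0.113,-0.007,-0.0132,0,70, 0,0,-0.113,-0.007,-0.0132,0,70, 0,0,-0.113,-0.007,-0.0132,0,70, 0,0,-0.113,-0.007,-0.0132,0,70, 0,0,-0.113,-0.007,-0.0132,0,70, 0,0,0,0,0,0,70, 0,0,0,0,0,0,70]'
python3 - <<'E'
from h import *
d=cam("top"); s=cam("scene")
for c in blobs(d,(5,150,80),(20,255,255),roi=(295,180,345,240)): print(rect(d,c,.06),c.min(0),c.max(0))
im=np.hstack([cv2.resize(x[:,:,::-1],None,fx=3,fy=3) for x in(d["frame"][150:290,280:410],s["frame"][190:330,230:360])]); cv2.imwrite("pics/placed.png",im)
E
```

```text
time_s: 9.5
position: [0.5929, -0.0409, 0.1788]
tool_rot: [[1.0, 0.008, 0.001], [0.008, -1.0, -0.0], [0.001, 0.0, -1.0]]
ft_force: [0.4, -1.0, -0.2]
grip_width: 0.0595
time_s: 11.1
position: [0.4949, -0.2255, 0.1769]
tool_rot: [[-0.001, -1.0, 0.0], [-1.0, 0.001, 0.0], [-0.0, -0.0, -1.0]]
ft_force: [-0.6, 0.5, -0.3]
grip_width: 0.0598
((589.2659301757812, -41.9383659362793), (45.84428787231445, 31.29178237915039), 89.17753601074219) [307. 199.] [325. 211.]
```

View pics/placed.png

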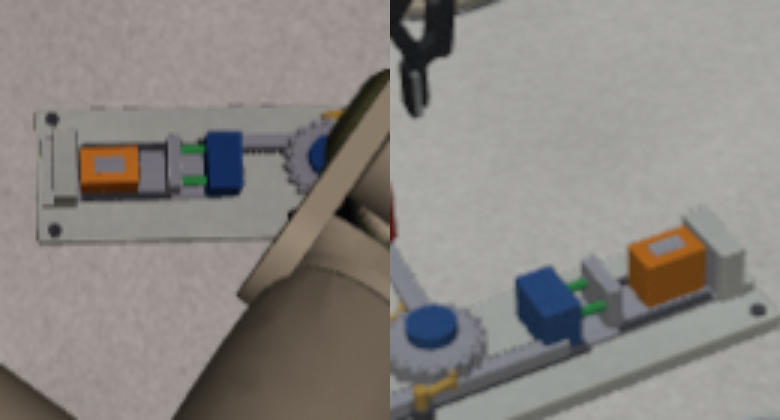

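Block lies flat and straight in the bed, just short of the anvil. Lower over the handle and pinch.

```bash
python3 -m crank '[0,0,0,0,0,-0.03,70, 0,0,0,0,0,-0.03,70, 0,0,0,0,0,-0.015,70, 0,0,0,0,0,-0.01,70, 0,0,0,0,0,0,50, 0,0,0,0,0,0,35, 0,0,0,0,0,0,22, 0,0,0,0,0,0,22, 0,0,0,0,0,0,22]' 40
```

```text
time_s: 12.1
position: [0.4954, -0.2259, 0.0929]
tool_rot: [[-0.003, -1.0, 0.002], [-1.0, 0.003, -0.001], [0.001, -0.002, -1.0]]
ft_force: [-0.4, 1.0, 6.1]
grip_width: 0.0228
```

```bash
python3 -m crank '[0,0,0,0.0003,0.007,0,22, 0,0,0,0.0008,0.007,0,22, 0,0,0,0.0012,0.006,0,22, 0,0,0,0.0012,0.005,0,22, 0,0,0,0,0,0,22, 0,0,0,0,0,0,22]';  python3 -m crank '[0,0,0,0.0007,0.002,0,22, 0,0,0,0,0,0,22, 0,0,0,0,0,0,22]';  python3 -m crank '[0,0,0,0.0007,0.002,0,22, 0,0,0,0,0,0,22, 0,0,0,0,0,0,22]'
```

```text
time_s: 12.7
position: [0.4981, -0.2009, 0.0928]
tool_rot: [[-0.003, -1.0, 0.0], [-1.0, 0.003, -0.001], [0.001, -0.0, -1.0]]
ft_force: [-3.6, 0.6, 7.3]
grip_width: 0.0234
time_s: 13.0
position: [0.4986, -0.1995, 0.0928]
tool_rot: [[-0.004, -1.0, -0.0], [-1.0, 0.004, -0.001], [0.001, 0.0, -1.0]]
ft_force: [-5.7, -3.0, 7.5]
grip_width: 0.0229
time_s: 13.3
position: [0.4994, -0.1978, 0.0928]
tool_rot: [[-0.004, -1.0, -0.0], [-1.0, 0.004, -0.002], [0.002, 0.0, -1.0]]
ft_force: [-6.2, -5.6, 6.0]
grip_width: 0.0233
```

```bash
python3 -m crank '[0,0,0,-0.0031,-0.0072,0,22, 0,0,0,-0.0014,-0.0074,0,22, 0,0,0,-0.0009,-0.0074,0,22, 0,0,0,-0.0004,-0.0075,0,22, 0,0,0,0.0002,-0.0075,0,22, 0,0,0,0.0008,-0.0075,0,22, 0,0,0,0.0013,-0.0073,0,22, 0,0,0,0.0019,-0.0073,0,22, 0,0,0,0,0,0,22, 0,0,0,0,0,0,22]';  python3 -m crank '[0,0,0,0.0005,-0.002,0,22, 0,0,0,0,0,0,22, 0,0,0,0,0,0,22]'
```

```text
time_s: 14.3
position: [0.4974, -0.2554, 0.0923]
tool_rot: [[-0.002, -1.0, -0.002], [-1.0, 0.002, 0.001], [-0.001, 0.002, -1.0]]
ft_force: [-3.7, 2.5, 5.2]
grip_width: 0.0228
time_s: 14.6
position: [0.4977, -0.257, 0.0923]
tool_rot: [[-0.002, -1.0, -0.002], [-1.0, 0.002, 0.001], [-0.001, 0.002, -1.0]]
ft_force: [-4.6, 3.9, 6.4]
grip_width: 0.0232
```

Run:
```python
from h import *
d=cam("top"); s=cam("scene")
pr=cv2.cvtColor(d["frame"],cv2.COLOR_RGB2GRAY)[204:209,320:362].mean(0).round().astype(int); print(pr)
b=blobs(s,(105,120,40),(125,255,255),roi=(262,270,310,310)); print([c.mean(0) for c in b])
```

```text
[112 111 109 110 109 111  82 112 112 113 111  48 124 112 110 111 116 110
 110 110 110 110 109 107  25  22  43  42  42  42  42  41  42  42  42  42
  52 114 139 140 140 139]
[array([287.07462687, 290.68656716])]
```

One tooth taken (carriage edge moved about 3 px). Next cycle: return, stroke, hold.

```bash
python3 -m crank '[0,0,0,-0.0034,0.0073,0,22, 0,0,0,-0.0013,0.0073,0,22, 0,0,0,-0.0008,0.0075,0,22, 0,0,0,-0.0002,0.0075,0,22, 0,0,0,0.0004,0.0075,0,22, 0,0,0,0.0009,0.0074,0,22, 0,0,0,0.0014,0.0074,0,22, 0,0,0,0.0021,0.0072,0,22, 0,0,0,0,0,0,22, 0,0,0,-0.0021,-0.0072,0,22, 0,0,0,-0.0014,-0.0074,0,22, 0,0,0,-0.0009,-0.0074,0,22, 0,0,0,-0.0004,-0.0075,0,22, 0,0,0,0.0002,-0.0075,0,22, 0,0,0,0.0008,-0.0075,0,22, 0,0,0,0.0013,-0.0073,0,22, 0,0,0,0.0019,-0.0073,0,22, 0,0,0,0,0,0,22, 0,0,0,0,0,0,22]'
python3 - <<'E'
from h import *
d=cam("top")
print(cv2.cvtColor(d["frame"],cv2.COLOR_RGB2GRAY)[204:209,320:362].mean(0).round().astype(int))
E
```

```text
time_s: 16.6
position: [0.4963, -0.2576, 0.0917]
tool_rot: [[-0.002, -1.0, -0.002], [-1.0, 0.002, 0.001], [-0.001, 0.002, -1.0]]
ft_force: [-4.1, 2.6, 3.0]
grip_width: 0.023
[112 111 109 110 109 111  82 112  91  46 113 111 111 112  98 109 109 109
 110 110 110  83  17  44  42  42  42  42  42  41  42  42  42  44  72 138
 138 139 139 140 140 139]
```

```bash
for i in 1 2; do python3 -m crank '[0,0,0,-0.0019,0.0073,0,22, 0,0,0,-0.0013,0.0073,0,22, 0,0,0,-0.0008,0.0075,0,22, 0,0,0,-0.0002,0.0075,0,22, 0,0,0,0.0004,0.0075,0,22, 0,0,0,0.0009,0.0074,0,22, 0,0,0,0.0014,0.0074,0,22, 0,0,0,0.0021,0.0072,0,22, 0,0,0,0,0,0,22, 0,0,0,-0.0021,-0.0072,0,22, 0,0,0,-0.0014,-0.0074,0,22, 0,0,0,-0.0009,-0.0074,0,22, 0,0,0,-0.0004,-0.0075,0,22, 0,0,0,0.0002,-0.0075,0,22, 0,0,0,0.0008,-0.0075,0,22, 0,0,0,0.0013,-0.0073,0,22, 0,0,0,0.0019,-0.0073,0,22, 0,0,0,0,0,0,22, 0,0,0,0,0,0,22]' | egrep 'pos|ft'
python3 - <<'E'
from h import *
d=cam("top")
print(cv2.cvtColor(d["frame"],cv2.COLOR_RGB2GRAY)[204:209,300:362].mean(0).round().astype(int))
E
done
```

```text
position: [0.4964, -0.2579, 0.0915]
ft_force: [-4.8, 2.0, 0.3]
[135 134 134 135 136 115  57 108 109 109 108 109 108 108 112 111 111 112
 112 112 112 111 110 109 110 110  45  97 112 110 111 120 108 108 109 109
 109 110 109  56  14  43  42  42  42  41  42  42  42  42  42  45  77 126
 138 138 139 138 139 140 140 139]
position: [0.4965, -0.2581, 0.0916]
ft_force: [-5.2, 1.1, -2.2]
[135 134 134 134 135  99 110 109 109 108 110 111 108 108 111 111 112 111
 112 112 110 110 109 110 110  86 113 110 112 119 108 107 108 109 109 109
 108  35  29  42  42  42  42  42  41  42  42  42  43  53 105 115 116 126
 138 139 139 139 139 140 140 139]
```

Four teeth so far. The block is now flush on the anvil (the dark gap at px 306 is gone) and the jaw has just touched. Stroke 5, then measure.

```bash
python3 -m crank '[0,0,0,-0.0019,0.0073,0,22, 0,0,0,-0.0013,0.0073,0,22, 0,0,0,-0.0008,0.0075,0,22, 0,0,0,-0.0002,0.0075,0,22, 0,0,0,0.0004,0.0075,0,22, 0,0,0,0.0009,0.0074,0,22, 0,0,0,0.0014,0.0074,0,22, 0,0,0,0.0021,0.0072,0,22, 0,0,0,0,0,0,22, 0,0,0,-0.0021,-0.0072,0,22, 0,0,0,-0.0014,-0.0074,0,22, 0,0,0,-0.0009,-0.0074,0,22, 0,0,0,-0.0004,-0.0075,0,22, 0,0,0,0.0002,-0.0075,0,22, 0,0,0,0.0008,-0.0075,0,22, 0,0,0,0.0013,-0.0073,0,22, 0,0,0,0.0019,-0.0073,0,22, 0,0,0,0,0,0,22, 0,0,0,0,0,0,22]' | egrep 'pos|ft'
python3 - <<'E'
from h import *
d=cam("top")
print(cv2.cvtColor(d["frame"],cv2.COLOR_RGB2GRAY)[204:209,300:362].mean(0).round().astype(int)); print(observe()["ft_force"])
E
```

```text
position: [0.4953, -0.2577, 0.0916]
ft_force: [-7.7, 3.2, 0.7]
[135 134 134 134 135 100 110 108 109 109 109 111 108 108 111 111 111 111
 111 112 110 110 109 110 110  86 112 110 112 121 108 108 108 109 107  18
  41  42  42  42  42  42  42  42  42  42  43  59 115 115 115 115 116 126
 138 139 139 139 139 140 140 139]
[-8.52987336  3.28460109 -0.01160803]
```

About 7 mm closed by picture, 5.6 N tangential: still borderline loose. One more stroke should put it near 12–13 mm.

```bash
python3 -m crank '[0,0,0,-0.0019,0.0073,0,22, 0,0,0,-0.0013,0.0073,0,22, 0,0,0,-0.0008,0.0075,0,22, 0,0,0,-0.0002,0.0075,0,22, 0,0,0,0.0004,0.0075,0,22, 0,0,0,0.0009,0.0074,0,22, 0,0,0,0.0014,0.0074,0,22, 0,0,0,0.0021,0.0072,0,22, 0,0,0,0,0,0,22, 0,0,0,-0.0021,-0.0072,0,22, 0,0,0,-0.0014,-0.0074,0,22, 0,0,0,-0.0009,-0.0074,0,22, 0,0,0,-0.0004,-0.0075,0,22, 0,0,0,0.0002,-0.0075,0,22, 0,0,0,0.0008,-0.0075,0,22, 0,0,0,0.0013,-0.0073,0,22, 0,0,0,0.0019,-0.0073,0,22, 0,0,0,0,0,0,22, 0,0,0,0,0,0,22]' | egrep 'pos|ft'
python3 - <<'E'
from h import *
d=cam("top")
print(cv2.cvtColor(d["frame"],cv2.COLOR_RGB2GRAY)[204:209,300:362].mean(0).round().astype(int)); print(observe()["ft_force"])
E
```

```text
position: [0.4944, -0.2562, 0.0915]
ft_force: [-13.1, 9.5, 4.5]
[135 134 135 134 135  99 110 108 108 108 110 111 108 109 111 112 112 112
 112 112 110 109 110 110 110  85 112 110 111 120 107 108 104  14  45  42
  42  43  42  42  42  42  42  42  44  67 114 114 114 115 114 115 116 126
 138 138 138 139 139 140 140 139]
[-12.00049228   9.10951929   4.39266629]
```

12 N tangential, which is in the right range. Nudge to make sure the tooth engages, then return to rest and check that the carriage holds.

```bash
python3 -m crank '[0,0,0,0.0005,-0.0015,0,22, 0,0,0,0.0003,-0.001,0,22, 0,0,0,0,0,0,22, 0,0,0,0,0,0,22]' | egrep 'pos|ft'
python3 -m crank '[0,0,0,-0.0007,0.0025,0,22, 0,0,0,-0.002,0.0073,0,22, 0,0,0,-0.0014,0.0073,0,22, 0,0,0,-0.0008,0.0075,0,22, 0,0,0,-0.0002,0.0075,0,22, 0,0,0,0.0004,0.0075,0,22, 0,0,0,0.0009,0.0074,0,22, 0,0,0,0.0014,0.0074,0,22, 0,0,0,0.0021,0.0072,0,22, 0,0,0,0,0,0,22, 0,0,0,0,0,0,22]' | egrep 'pos|ft'
python3 - <<'E'
from h import *
d=cam("top")
print(cv2.cvtColor(d["frame"],cv2.COLOR_RGB2GRAY)[204:209,300:362].mean(0).round().astype(int)); print(observe()["ft_force"])
E
```

```text
position: [0.4955, -0.2584, 0.0915]
ft_force: [-10.8, 10.4, 3.1]
position: [0.4979, -0.1988, 0.0919]
ft_force: [0.7, -0.3, -7.0]
[134 133 133 133 135  99 109 108 107 107 109 110 107 107 111 111 111 111
 111 111 109 108 109 109 109  84 112 110 110 120 107 107 106  82  12  42
  42  42  42  42  42  41  42  41  42  44  71 113 114 114 114 114 115 126
 137 138 138 138 137 139 139 138]
[ 1.21704185  0.06475676 -6.88807385]
```

Ratchet held with about 10.5 mm of 22 mm closed. Press gently onto the rest stop.

```bash
for i in 1 2 3; do python3 -m crank '[0,0,0,0.0003,0.0012,0,22, 0,0,0,0,0,0,22, 0,0,0,0,0,0,22]' | egrep 'pos|ft'; done
```

```text
position: [0.4982, -0.198, 0.0919]
ft_force: [1.0, -4.9, -9.4]
position: [0.4982, -0.1978, 0.0919]
ft_force: [-0.7, -10.8, -8.8]
position: [0.4983, -0.1977, 0.092]
ft_force: [-4.8, -16.7, -10.2]
```

Firm rest stop at y = -0.1977. Relax, open, rise, move clear and check.

```bash
python3 -m crank '[0,0,0,0,-0.002,0,22, 0,0,0,0,0,0,22, 0,0,0,0,0,0,45, 0,0,0,0,0,0,70, 0,0,0,0,0,0,70, 0,0,0,0,0,0,70, 0,0,0,0,0,0.02,70, 0,0,0,0,0,0.04,70, 0,0,0,0,0,0.04,70, 0,0,0,-0.03,0,0.03,70, 0,0,0,-0.04,-0.02,0,70, 0,0,0,-0.04,-0.02,0,70, 0,0,0,-0.03,-0.02,0,70, 0,0,0,0,0,0,70, 0,0,0,0,0,0,70]'
python3 - <<'E'
from h import *
import pickle
d=cam("top"); s=cam("scene"); D=pickle.load(open("d0.pkl","rb"))
print(cv2.cvtColor(d["frame"],cv2.COLOR_RGB2GRAY)[204:209,300:362].mean(0).round().astype(int))
for nm,lo,hi,roi in(("black",(0,0,0),(179,255,45),(170,180,205,205)),("box",(105,150,60),(125,255,255),(90,225,180,290)),("jar",(0,0,190),(179,60,255),(455,210,490,245))):
    print(nm,[[c.mean(0).round(2) for c in blobs(q,lo,hi,roi=roi)] for q in(D["top"],d)])
for c in blobs(d,(5,150,80),(20,255,255),roi=(295,180,345,240)): print("spec",rect(d,c,.06))
for c in blobs(s,(0,150,80),(4,255,255),roi=(205,235,255,280)): print("red scene",c.min(0),c.max(0))
for c in blobs(d,(0,150,80),(4,255,255),roi=(370,215,405,250)): print("red",rect(d,c,.116))
im=np.hstack([cv2.resize(x[:,:,::-1],None,fx=2.6,fy=2.6,interpolation=2) for x in(d["frame"][160:280,280:430],s["frame"][225:345,215:365])]); cv2.imwrite("pics/final.png",im)
E
```

```text
time_s: 28.4
position: [0.3584, -0.2573, 0.2222]
tool_rot: [[-0.005, -1.0, 0.001], [-1.0, 0.005, -0.0], [0.0, -0.001, -1.0]]
ft_force: [-0.1, -0.5, 0.2]
grip_width: 0.0594
[133 131 131 131 133  97 107 106 106 106 107 108 106 106 109 109 109 109
 109 109 107 107 107 107 107  82 110 108 109 118 105 105 105  80  11  41
  41  41  41  41  41  41  41  41  41  43  70 112 112 112 112 112 113 124
 135 135 136 135 136 137 137 136]
black [[array([186.02, 193.  ])], [array([186.02, 192.98])]]
box [[array([134.49, 256.89])], [array([134.57, 257.08])]]
jar [[], []]
spec ((589.3016357421875, -39.40222930908203), (45.82687759399414, 31.29014015197754), 89.17608642578125)
red scene [233. 248.] [243. 268.]
red ((498.5697021484375, -196.59500122070312), (19.32207679748535, 21.953580856323242), 87.51190185546875)
```

View pics/final.png

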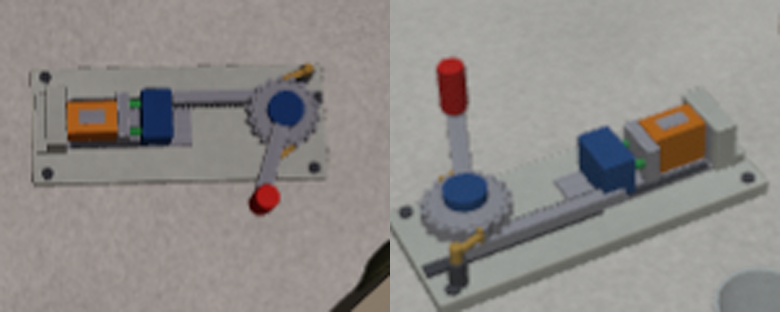

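The final view shows the block flush between anvil and jaw, the spring gap about half closed, the lever at its rest stop and the gripper clear. The black block and slide box haven't moved, so I'm handing in.

```bash
python3 -c "
from rig import *
print(close_job())"
```

```text
the job is handed in; nothing more can be done
None
```

I set the middle-sized amber block in the clamp bed, pumped the handle six full strokes, swung it back to its rest stop and let go. I then handed the job in at about 28 s of the 72 s allowed; no verdict was reported.

**Placing:** I found the anvil by touch, 1 mm from where the camera put it. The block went down about 3 mm short of it and was pushed flush by the jaw.

**Tightness:** At the end of the sixth stroke the handle pushed back with about 12 N, inside the 9 to 16 N range. After the ratchet slipped back about 2 mm, the pictures show 9 to 10.5 mm of the 22 mm spring gap closed.

**Last checks:** The handle is at the rest stop with the gripper clear. The black block and slide box are where they started, to within 0.2 pixel.

**Less certain:**
- **Jar:** my colour mask for the jar found nothing, so I did not measure it. The arm's path stayed well away from it.
- **Force readings:** readings in strokes 4 and 5 were lower than the picture suggested (about 5.6 N with about 7 mm closed). This was probably friction in the pinched grip, so I relied on force and picture together.

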